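Set the brake dial of a label unwinder

TASK

Reset the brake of the label unwinder: turn the big dial anticlockwise until you feel it lean firmly on its hidden spring stop (do not force it: keep under 30 N), then turn it clockwise until its pointer bar points at the red marker on the scale, leave it there, and then push the green button on the push-button box right down and let it come back up. Leave the loose label roll and the stack of cartons where they are.

Things in the scene. Friction and masses are not known exactly. Their poses are not given: they have to be found in the camera images.
- unwinder: fixed label unwinder, a low white box 400 x 230 mm, deck 57 mm high. Origin on the table under the dial's axis, 115 mm behind the box's front edge; x runs from the dial to the roll it carries (137 mm across, 195 mm from the axis, spindle to 126 mm high), z up. Two 18 mm steel posts at x 122, y +-92 mm are 105 mm high. Round the dial a dark scale 212 mm across, a tick every 10 degrees.
- dial_axis (a point): point on the vertical axis of the brake dial, level with the top of its grey disc (124 mm across), 78 mm above the table. The dial turns against about 0.08 N m of friction (1.5 N at 60 mm) and stays where it is left.
- pointer (a point): point at the pointer end of the dial's bar, 78 mm from the axis, 112 mm above the table. The bar is black with a white line on top and upright sides, 16 mm wide, stands across the axis on the disc from 78 to 112 mm above the table, and reaches 75 mm from the axis on the pointer end, 25 mm on the tail end.
- mark (a point): point at which the pointer end must stand, 78 mm from the dial's axis and 78 mm above the table, in line with the red marker: a red tab 10 mm wide clipped on the scale, 81 to 111 mm from the axis, its top 65 mm above the table. It lies 15 to 255 degrees clockwise (seen from above) of the dial's start.
- start_top (a point): top centre of the green push button, 40 mm in diameter, on a grey push-button box 100 x 80 mm, 46 mm high, fixed on the table left or right of the unwinder; z up. It goes down 7 mm on a spring, fully down at about 5 N; its top is 69 mm above the table when up.
- roll: loose spare roll of labels standing on its flat side, cream, 100 mm in diameter, 80 mm high, 40 mm hole; origin at its underside centre. A bystander on the other side of the unwinder.
- cartons: loose stack of flat cartons, cream and green, 130 x 90 x 55 mm, on the left; origin at its underside centre. A bystander.
- stop_spring (a joint): give in rad of the spring stop hidden inside the dial: 0 until the dial meets it, 0.10 when solid. It lies 30 to 110 degrees anticlockwise (seen from above) of the dial's start, differs every time and must be felt: with the push at 60 mm from the axis it begins to give at about 2.5 N, has given 0.03 rad at 4.5 N and is solid from 9 N on.
There are look-alikes about, which are no part of the job. What is shaped like the part that bears start_top but purple is not meant.

How it is judged:
By the outcome, as a careful person would: the job done as asked, in the order asked, and still so for the second after the job is handed in, with the robot touching nothing.
It also fails if it takes over 64 s, if anything falls off the work surface, if the arm or the gripper's body presses on something with over 40 N, if the wrist force passes 120 N, or if a joint passes its speed limit or range.

ROBOT

A 6-joint arm with a two-finger parallel gripper is mounted at the origin on the work surface. World frame = base frame: x ahead of the robot, y to its left, z up, the work surface at z = 0. Lengths are in m, angles in degrees, forces in N, time in s.
With the tool pointing down it reaches from about 0.3 to 0.75 m from the base axis. Payload 8.5 kg.
Tool frame: the origin (TCP) lies midway between the tips of the shut fingers; the grasp point (between the pads) lies grasp_offset behind it (grasp_offset is the distance from the TCP to the grasp point, in m); z points along the fingers, y is the line along which they close (so a half turn about z gives the same grasp; the last joint's range is limited). The gripper opens to 85 mm and grips with 20 to 120 N. Pads are 22 mm wide; open, the fingers measure 114 mm over their backs; the gripper's body (76 mm by 85 mm) begins 54 mm behind the grasp point. The pads swing forward as they close: fully open they stand 13 mm farther back than shut.
Start: joints at [57.508, 21.807, 74.336, -0, 83.858, -12.336], TCP at [0.19, 0.516, 0.231] pointing down, gripper open.
Joint ranges: [-178.18, 178.18], [-50.72, 133.34], [12.68, 142.11], [-81.47, 261.47], [9.98, 163.14], [-165.26, 165.26]. Speed limits (degrees/s): [136.94, 136.94, 180, 180, 180, 180].

INTERFACE

Orientations are given as a 3x3 rotation matrix whose columns are the frame's x, y, z axes.
In Python, from rig import observe, get_image, camera_params, close_job, grasp_offset gives the robot as it stands.
- The arm moves only by the shell command python3 -m handwheel 'ROWS' [OPENING] [FORCE]. ROWS is JSON, a list of rows, each a list of 2 entries, a list of its own where there are three numbers: the shift along the tool's x, y, z as a fraction of full scale, then the turn, a rotation vector about the tool's x, y, z as a fraction of full scale. In form: [[[dx, dy, dz], [ax, ay, az]], ...]. A call has 1 to 10 rows; each row is the pose to reach, as a shift and turn from the pose commanded when the call began, along the tool's axes at that moment, turning the shorter way round; what a row does not reach only later rows make up. Full scale, the value 1, is 0.5 m for a shift and pi rad for a turn. A row lasts 1/10 s, in which the tool goes at most 50 mm and 8.59 degrees, less where a joint would pass 70% of its speed; a pose out of reach is approached as far as the arm can. A call with a number of a shift or a turn outside -1 to 1 is refused whole. A call with a gripper value outside its range is refused whole. OPENING is the opening, from 0 (shut) to 1 (fully open), set as the call begins (- or left out, the last holds). The fingers move at their own pace and stop on an object; FORCE is the grip in N (left out, the last holds). Time passes only in rows, so rows that repeat a pose let the fingers close. It gives the time, the measured TCP pose, the force, the opening and the grip force at its end, in the units of the state.
- observe(): the state, without advancing time (a new reading comes with each control period).
- get_image(name): name is "scene" or "top" or "wrist"; returns (picture, depth): 400x640x3 uint8, red, green, blue; 400x640 float32, m along the optical axis (not along the pixel's ray), 0 where there is no reading.
- camera_params(name): a dict with "K" (3x3 intrinsics, pixels), "R" (3x3) and "t" (3): a world point X has camera coordinates R X + t. Camera axes: x right, y down, z forward; pixel columns grow to the right and rows downward; lengths in m; the calibration is good to about 2 mm. A picture is of the moment at which its call begins: read the wrist's pose just before it. camera_params takes no time and is no camera call; for the wrist camera it gives the pose at the moment of the call.
- close_job(): hands the job in; it is judged then, once.
The state is a dict: "time_s": time; "q": joint angles; "qvel": joint speeds; "joint_efforts": joint torques, N m; "position": TCP position; "tool_rot": TCP orientation; "ft_force": force on the tool from outside, world axes, zero at the start; "wrist_torque": the same for the moment, N m; "grip_width": finger opening in m; "gripper_force": force on a finger pad.
Only numpy, scipy, OpenCV 4.12 (cv2) and the standard library are available. Lean on these libraries where they do the work, as an engineer would, in place of code of your own. Each camera call takes 0.05 s, during which the arm holds its last target. There are 200 camera calls.

## Working session

There is one attempt and no reset: what is moved stays moved. The work goes in short steps, Python scripts to look and compute and a shell command to move; the robot and the scene stay as the last step left them, time stands still between calls to the robot, and variables do not carry over. Pictures are saved under pics/ and viewed, at most 10 in all, crops included, and the job is handed in when it is done.

```bash
mkdir -p pics; ls
python3 - <<'E'
from rig import *
import cv2,numpy as np
s=observe();print(s,grasp_offset)
for n in("top","scene"):
    p,d=get_image(n);np.savez(f"pics/{n}0.npz",p=p,d=d,**camera_params(n));cv2.imwrite(f"pics/{n}0.png",p[:,:,::-1])
E
```

```text
pics
{'time_s': 0.0, 'q': array([ 5.75075904e+01,  2.18417708e+01,  7.43855901e+01,  9.61694818e-04,
        8.38580583e+01, -1.23385645e+01]), 'qvel': array([-0.10266019, -0.06798803, -0.04476935, -0.13475624,  0.00545313,
        0.00310185]), 'joint_efforts': array([-7.09721280e-04, -4.48452079e+01, -2.31277585e+01, -2.01501061e-04,
        4.67615027e-03,  3.73656945e-06]), 'position': array([0.18935859, 0.51606003, 0.23069954]), 'tool_rot': array([[-9.38770115e-01,  3.44543185e-01, -8.14941176e-04],
       [ 3.44543986e-01,  9.38769345e-01, -1.24850924e-03],
       [ 3.34876444e-04, -1.45284625e-03, -9.99998889e-01]]), 'ft_force': array([-0.7609125 , -0.2586441 , -0.75238345]), 'wrist_torque': array([-0.00357165,  0.00634626, -0.00081121]), 'gripper_force': 0.0, 'grip_width': 0.08530943628182} 0.0187
```

View pics/top0.png

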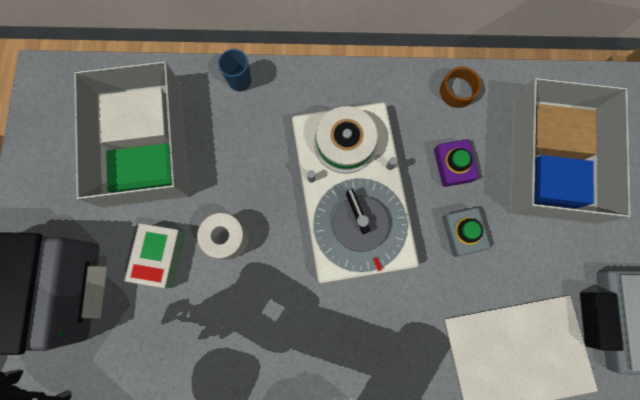

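View pics/scene0.png

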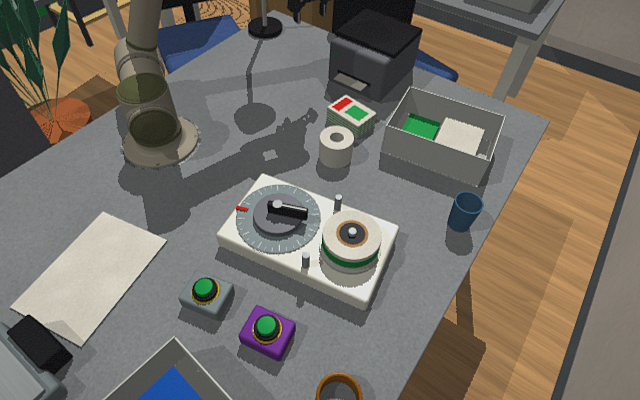

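```bash
cat > h.py <<'E'
import numpy as np,cv2
def at_z(c,uv,z):
    uv=np.atleast_2d(uv).astype(float);K,R,t=c["K"],c["R"],c["t"]
    r=(np.c_[uv,np.ones(len(uv))]@np.linalg.inv(K).T)@R; o=-R.T@t
    return o+r*((z-o[2])/r[:,2])[:,None]
def cloud(c,d):
    v,u=np.indices(d.shape); X=np.stack([u*d,v*d,d],-1)@np.linalg.inv(c["K"]).T
    return (X-c["t"])@c["R"]
def blobs(m,amin=30):
    n,l,s,ce=cv2.connectedComponentsWithStats(m.astype(np.uint8))
    return [(ce[i],s[i,4],l==i) for i in range(1,n) if s[i,4]>=amin]
E
python3 - <<'E'
from h import *
c=dict(np.load("pics/top0.npz"));p=c["p"].astype(int);d=c["d"];W=cloud(c,d)
r,g,b=p[...,0],p[...,1],p[...,2]
print("cam",-c["R"].T@c["t"])
for n,m in(("red",(r>130)&(g<70)&(b<80)),("green",(g>90)&(r<60)&(b<100))):
    for ce,a,l in blobs(m,15):
        z=np.median(W[l][:,2]);print(n,ce.round(1),a,z.round(4),at_z(c,ce,0.065 if n=="red" else .069)[0].round(4), np.median(W[l],0).round(4))
# disc: points at z~.078 near (362,221)
v,u=np.indices(d.shape);near=np.hypot(u-362,v-221)<60
z=W[...,2]
for lo,hi in((.074,.082),(.104,.12),(.061,.069)):
    m=near&(z>lo)&(z<hi);P=W[m][:,:2]
    (cx,cy),rad=cv2.minEnclosingCircle(P.astype(np.float32));print(lo,m.sum(),cx,cy,rad,np.median(W[m][:,2]))
    if lo==.104: print(cv2.minAreaRect(P.astype(np.float32)),P[np.argmax(np.hypot(*(P-P.mean(0)).T))])
m=near&(z>.05)&(z<.061);print(np.median(z[m]),m.sum())
deck=(z>.045)&(z<.068)&(u>285)&(u<425)&(v>95)&(v<290);print("deck",cv2.minAreaRect(W[deck][:,:2].astype(np.float32)))
cv2.imwrite("pics/crop0.png",cv2.resize(c["p"][90:290,285:500,::-1],None,fx=3.0,fy=3.0,interpolation=cv2.INTER_CUBIC)[:600])
E
```

```text
cam [0.37002656 0.05824843 1.00675159]
red [377.1 263.5] 54 0.0648 [ 0.4136 -0.0716  0.065 ] [ 0.4135 -0.0716  0.0648]
red [146.6 272.8] 364 0.056 [0.3837 0.4328 0.065 ] [0.3837 0.4363 0.056 ]
green [142.6 166. ] 2182 0.0344 [0.6241 0.4642 0.069 ] [0.6333 0.4788 0.0344]
green [461.1 157.8] 215 0.0689 [ 0.6577 -0.2665  0.069 ] [ 0.6573 -0.2664  0.0689]
green [471.8 229.5] 240 0.069 [ 0.4921 -0.2824  0.069 ] [ 0.4916 -0.2827  0.069 ]
green [153.2 246.1] 497 0.056 [0.442  0.4226 0.069 ] [0.4432 0.4275 0.056 ]
0.074 2026 0.5387256145477295 -0.027155108749866486 0.09970314800739288 0.07804259155163804
0.104 408 0.5542128086090088 -0.025090113282203674 0.07876002043485641 0.11228773761765398
((0.5531732439994812, -0.022210072726011276), (0.1553841233253479, 0.037627339363098145), 7.799314498901367) [ 0.63269974 -0.0303066 ]
0.061 2073 0.5135524868965149 -0.03371576592326164 0.13648764789104462 0.062128917249454435
0.058378738004322805 5458
deck ((0.584567666053772, -0.020704656839370728), (0.3981958329677582, 0.23035657405853271), 10.366983413696289)
```

View pics/crop0.png

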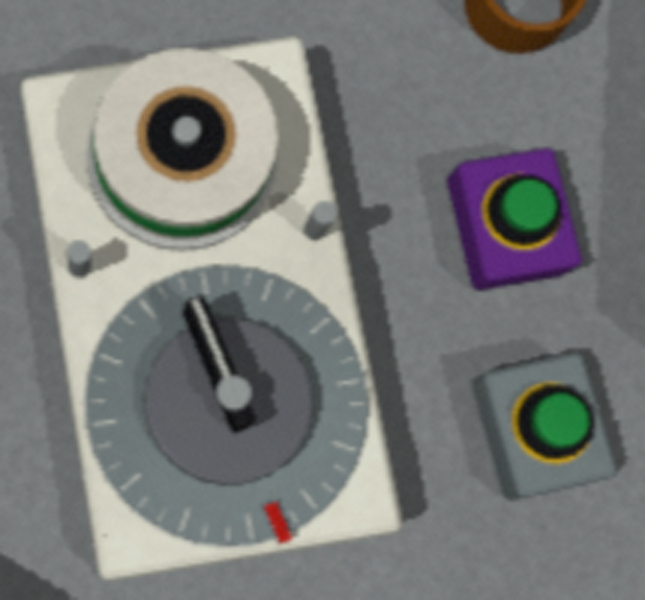

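```bash
cat >> h.py <<'E'
from scipy.optimize import least_squares
def axis_fit(c,d):
    W=cloud(c,d);out=[]
    for lo,hi,R in((.0755,.0805,.062),(.0595,.0645,.106)):
        m=(W[...,2]>lo)&(W[...,2]<hi)&(np.hypot(W[...,0]-.501,W[...,1]+.036)<R+.012)
        m=cv2.morphologyEx(m.astype(np.uint8),cv2.MORPH_OPEN,np.ones((3,3)))
        P=W[m>0][:,:2]; a=np.degrees(np.arctan2(P[:,1]+.036,P[:,0]-.501))//6
        E=[]
        for k in np.unique(a):
            Q=P[a==k];r=np.hypot(Q[:,0]-.501,Q[:,1]+.036)
            if r.max()>R-.008: E.append(Q[np.argmax(r)])
        E=np.array(E)
        f=least_squares(lambda x:np.hypot(E[:,0]-x[0],E[:,1]-x[1])-x[2],[.501,-.036,R],loss="soft_l1",f_scale=.002)
        out.append(f.x)
    return np.array(out)
def bar_angle(c,d,ax,rlo=.03,rhi=.09):
    W=cloud(c,d);q=W[...,:2]-ax;r=np.hypot(q[...,0],q[...,1])
    m=(abs(W[...,2]-.112)<.006)&(r<rhi)&(r>rlo);P=q[m]
    a=np.arctan2(*P.mean(0)[::-1]); 
    vx,vy,x0,y0=cv2.fitLine(P.astype(np.float32),cv2.DIST_HUBER,0,.01,.01).ravel()
    return len(P),np.degrees(a),np.degrees(np.arctan2(vy,vx)),x0*-vy+y0*vx,np.hypot(*P.T).max()
E
python3 - <<'E'
from h import *
c=dict(np.load("pics/top0.npz"));d=c["d"]
print(axis_fit(c,d))
ax=np.array([.5010,-.0360]);print(bar_angle(c,d,ax))
p=c["p"].astype(int)
# white line on bar
P=at_z(c,[[285+196/3,90+303/3],[285+235/3,90+392/3]],.112)[:,:2];print(P,np.degrees(np.arctan2(*(P[0]-P[1])[::-1])))
W=cloud(c,d);m=(np.hypot(W[...,0]-.501,W[...,1]+.036)<.015);print("pin top",np.sort(W[m][:,2])[-8:])
m=(W[...,2]>.1)&(W[...,2]<.11)
for ce,a,l in blobs(m,3): print(a,np.median(W[l],0))
E
```

```text
[[ 0.50062698 -0.03516049  0.05876144]
 [ 0.50153252 -0.0349318   0.10296775]]
(154, np.float64(23.23424807037054), np.float32(22.994114), np.float32(0.00021742657), np.float64(0.07538373999753845))
[[ 0.56525499 -0.00869689]
 [ 0.50109166 -0.03664891]] 23.539797925715682
pin top [0.11572523 0.11586673 0.11608827 0.11613111 0.11662342 0.11676157
 0.11701746 0.1170786 ]
819 [0.76044049 0.57922611 0.10631888]
3 [0.83721967 0.41762061 0.1093302 ]
1313 [ 0.68665096 -0.54514592  0.10656718]
6 [0.66630402 0.0619828  0.10439365]
46 [0.63138287 0.02594083 0.10430341]
26 [ 0.63056905 -0.024872    0.1050088 ]
52 [ 0.63745653 -0.10347723  0.10506258]
82 [0.56980825 0.38122049 0.10739196]
54 [0.60389874 0.07620594 0.10486884]
113 [0.55388105 0.48351664 0.1073824 ]
9 [ 0.55936057 -0.003959    0.10786281]
13 [0.54142522 0.5577674  0.10543107]
8 [0.5391759  0.57733306 0.10864423]
7 [ 0.53449439 -0.01331626  0.10493039]
7 [ 0.51441987 -0.02178658  0.10728347]
3 [ 0.5180484  -0.03627408  0.10917053]
3 [ 0.52659077 -0.59247684  0.10848959]
8 [ 0.48389125 -0.03530759  0.10795591]
289 [0.33712513 0.57034759 0.10460127]
```

```bash
cat >> h.py <<'E'
AX=np.array([.5009,-.0356])
def rows(targets,pose=None):
    """targets: (x,y,z,phi_deg), tool down, x axis at phi; prints rows rel. to the current pose"""
    from rig import observe
    from scipy.spatial.transform import Rotation as Ro
    s=observe();p0,R0=(s["position"],s["tool_rot"]) if pose is None else pose
    out=[]
    for x,y,z,f in targets:
        a=np.radians(f);R=np.array([[np.cos(a),np.sin(a),0],[np.sin(a),-np.cos(a),0],[0,0,-1]])
        d=R0.T@(np.array([x,y,z])-p0)/.5;w=Ro.from_matrix(R0.T@R).as_rotvec()/np.pi
        out.append([[round(float(v),3) for v in d],[round(float(v),3) for v in w]])
    print(str(out).replace(" ",""))
def pol(r,th,off=0.,ax=AX):
    t=np.radians(th);return ax+r*np.array([np.cos(t),np.sin(t)])+off*np.array([-np.sin(t),np.cos(t)])
E
python3 -c "
from h import *
rows([(*pol(.055,23.2),.18,23.2)])"
```

```text
[[[-1.045,-0.745,0.102],[-0.0,0.0,0.759]]]
```

```bash
python3 -m handwheel '[[[-0.65,-0.45,0.08],[0,0,0.4]],[[-0.65,-0.45,0.08],[0,0,0.4]],[[-0.65,-0.45,0.08],[0,0,0.4]],[[-0.65,-0.45,0.08],[0,0,0.4]],[[-0.65,-0.45,0.08],[0,0,0.4]],[[-0.65,-0.45,0.08],[0,0,0.4]],[[-0.65,-0.45,0.08],[0,0,0.4]],[[-0.65,-0.45,0.08],[0,0,0.4]],[[-0.65,-0.45,0.08],[0,0,0.4]],[[-0.65,-0.45,0.08],[0,0,0.4]]]' 0.42 20; python3 -c "
from h import *
rows([(*pol(.055,23.2),.18,23.2)])"
```

```text
time_s: 1.1
position: [0.4174, 0.1921, 0.1909]
tool_rot: [[0.041, 0.999, -0.001], [0.999, -0.041, -0.0], [-0.0, -0.001, -1.0]]
ft_force: [-0.7, 0.2, 0.1]
grip_width: 0.0361
gripper_force: 0.0
[[[-0.401,0.285,0.021],[-0.0,0.0,0.358]]]
```

```bash
python3 -m handwheel '[[[-0.401,0.285,0.021],[0,0,0.358]],[[-0.401,0.285,0.021],[0,0,0.358]],[[-0.401,0.285,0.021],[0,0,0.358]],[[-0.401,0.285,0.021],[0,0,0.358]],[[-0.401,0.285,0.021],[0,0,0.358]],[[-0.401,0.285,0.021],[0,0,0.358]],[[-0.401,0.285,0.021],[0,0,0.358]],[[-0.401,0.285,0.021],[0,0,0.358]],[[-0.401,0.285,0.021],[0,0,0.358]],[[-0.401,0.285,0.021],[0,0,0.358]]]'; python3 -c "
from h import *
rows([(*pol(.055,23.2),.18,23.2),(*pol(.055,23.2),.085,23.2)])"
```

```text
time_s: 2.1
position: [0.5518, -0.0118, 0.1808]
tool_rot: [[0.916, 0.401, -0.0], [0.401, -0.916, 0.0], [-0.0, -0.0, -1.0]]
ft_force: [-0.2, 0.6, -0.1]
grip_width: 0.0357
gripper_force: 0.0
[[[-0.002,0.004,0.002],[-0.0,0.0,0.003]],[[-0.002,0.004,0.192],[-0.0,0.0,0.003]]]
```

```bash
python3 -m handwheel '[[[-0.002,0.004,0.05],[0,0,0.003]],[[-0.002,0.004,0.1],[0,0,0.003]],[[-0.002,0.004,0.14],[0,0,0.003]],[[-0.002,0.004,0.17],[0,0,0.003]],[[-0.002,0.004,0.192],[0,0,0.003]],[[-0.002,0.004,0.192],[0,0,0.003]],[[-0.002,0.004,0.192],[0,0,0.003]]]'
python3 - <<'E'
from h import *
for k in range(2):
    rows([(*pol(.055,t),.085,t) for t in ([26.2,29.2,32.2,35.2,38.2,41.2,44.2,46.2,48.2,50.2])]);break
E
```

```text
time_s: 2.8
position: [0.5521, -0.0147, 0.0853]
tool_rot: [[0.921, 0.39, 0.001], [0.39, -0.921, -0.0], [0.0, 0.0, -1.0]]
ft_force: [-0.2, 0.3, 0.1]
grip_width: 0.0357
gripper_force: 0.0
[[[-0.001,-0.008,0.001],[0.0,-0.0,-0.018]],[[-0.001,-0.013,0.001],[0.0,-0.0,-0.035]],[[-0.002,-0.019,0.001],[0.0,-0.0,-0.052]],[[-0.003,-0.025,0.001],[0.0,-0.0,-0.068]],[[-0.004,-0.03,0.001],[0.0,-0.0,-0.085]],[[-0.006,-0.036,0.001],[0.0,-0.0,-0.102]],[[-0.008,-0.041,0.001],[0.0,-0.0,-0.118]],[[-0.009,-0.045,0.001],[0.0,-0.0,-0.129]],[[-0.011,-0.048,0.001],[0.0,-0.0,-0.14]],[[-0.013,-0.052,0.001],[0.0,-0.0,-0.152]]]
```

```bash
cat > chk.py <<'E'
# reports the push; exit 1 if tangential reaction at the dial exceeds argv[1]
import sys;from h import *;from rig import observe
s=observe();p=s["position"][:2]-AX;r=np.hypot(*p);th=np.arctan2(p[1],p[0])
f=s["ft_force"];Ft=f[1]*np.cos(th)-f[0]*np.sin(th);Fr=f[0]*np.cos(th)+f[1]*np.sin(th)
x=s["tool_rot"][:,0]
print("t %.2f r %.4f th %.2f phi %.2f z %.4f Ft %.2f Fr %.2f Fz %.2f tz %.3f"%(s["time_s"],r,np.degrees(th),np.degrees(np.arctan2(x[1],x[0])),s["position"][2],Ft,Fr,f[2],s["wrist_torque"][2]))
sys.exit(abs(Ft)>float(sys.argv[1]))
E
python3 -m handwheel '[[[-0.001,-0.008,0.001],[0,0,-0.018]],[[-0.001,-0.013,0.001],[0,0,-0.035]],[[-0.002,-0.019,0.001],[0,0,-0.052]],[[-0.003,-0.025,0.001],[0,0,-0.068]],[[-0.004,-0.03,0.001],[0,0,-0.085]],[[-0.006,-0.036,0.001],[0,0,-0.102]],[[-0.008,-0.041,0.001],[0,0,-0.118]],[[-0.01,-0.045,0.001],[0,0,-0.129]],[[-0.011,-0.048,0.001],[0,0,-0.14]],[[-0.013,-0.052,0.001],[0,0,-0.152]]]'>/dev/null; python3 chk.py 3
python3 -m handwheel '[[[-0.0001,-0.0035,0],[0,0,-0.01]],[[-0.0002,-0.0069,0],[0,0,-0.02]],[[-0.0002,-0.0069,0],[0,0,-0.02]]]'>/dev/null;python3 chk.py 3
```

```text
t 3.80 r 0.0551 th 49.67 phi 50.35 z 0.0855 Ft -1.39 Fr 0.21 Fz -0.47 tz -0.006
t 4.10 r 0.0549 th 53.97 phi 53.89 z 0.0848 Ft -0.82 Fr 0.64 Fz 0.05 tz -0.074False
False
```

```bash
python3 -m handwheel '[[[-0.0001,-0.0035,0],[0,0,-0.01]],[[-0.0002,-0.0069,0],[0,0,-0.02]],[[-0.0002,-0.0069,0],[0,0,-0.02]],[[-0.0002,-0.0069,0],[0,0,-0.02]]]'>/dev/null;python3 chk.py 3 >&2 &&
python3 -m handwheel '[[[-0.0001,-0.0035,0],[0,0,-0.01]],[[-0.0002,-0.0069,0],[0,0,-0.02]],[[-0.0002,-0.0069,0],[0,0,-0.02]],[[-0.0002,-0.0069,0],[0,0,-0.02]]]'>/dev/null;python3 chk.py 3 >&2 &&
python3 -m handwheel '[[[-0.0001,-0.0035,0],[0,0,-0.01]],[[-0.0002,-0.0069,0],[0,0,-0.02]],[[-0.0002,-0.0069,0],[0,0,-0.02]],[[-0.0002,-0.0069,0],[0,0,-0.02]]]'>/dev/null;python3 chk.py 3 >&2 &&
python3 -m handwheel '[[[-0.0001,-0.0035,0],[0,0,-0.01]],[[-0.0002,-0.0069,0],[0,0,-0.02]],[[-0.0002,-0.0069,0],[0,0,-0.02]],[[-0.0002,-0.0069,0],[0,0,-0.02]]]'>/dev/null;python3 chk.py 3 >&2
```

```text
t 4.50 r 0.0547 th 57.71 phi 57.37 z 0.0844 Ft -1.17 Fr 0.13 Fz 0.28 tz -0.006
False
t 4.50 r 0.0547 th 57.71 phi 57.37 z 0.0844 Ft -1.17 Fr 0.13 Fz 0.28 tz -0.006
False
t 4.50 r 0.0547 th 57.71 phi 57.37 z 0.0844 Ft -1.17 Fr 0.13 Fz 0.28 tz -0.006
False
t 4.50 r 0.0547 th 57.71 phi 57.37 z 0.0844 Ft -1.17 Fr 0.13 Fz 0.28 tz -0.006
False
```

```bash
sed -i 's/sys.exit(abs/sys.exit(int(abs/;s/argv\[1\]))$/argv[1])))/' chk.py; set -e
python3 -m handwheel '[[[-0.0001,-0.0035,0],[0,0,-0.01]],[[-0.0002,-0.0069,0],[0,0,-0.02]],[[-0.0002,-0.0069,0],[0,0,-0.02]],[[-0.0002,-0.0069,0],[0,0,-0.02]]]'>/dev/null;python3 chk.py 3 
python3 -m handwheel '[[[-0.0001,-0.0035,0],[0,0,-0.01]],[[-0.0002,-0.0069,0],[0,0,-0.02]],[[-0.0002,-0.0069,0],[0,0,-0.02]],[[-0.0002,-0.0069,0],[0,0,-0.02]]]'>/dev/null;python3 chk.py 3 
python3 -m handwheel '[[[-0.0001,-0.0035,0],[0,0,-0.01]],[[-0.0002,-0.0069,0],[0,0,-0.02]],[[-0.0002,-0.0069,0],[0,0,-0.02]],[[-0.0002,-0.0069,0],[0,0,-0.02]]]'>/dev/null;python3 chk.py 3 
python3 -m handwheel '[[[-0.0001,-0.0035,0],[0,0,-0.01]],[[-0.0002,-0.0069,0],[0,0,-0.02]],[[-0.0002,-0.0069,0],[0,0,-0.02]],[[-0.0002,-0.0069,0],[0,0,-0.02]]]'>/dev/null;python3 chk.py 3
python3 -m handwheel '[[[-0.0001,-0.0035,0],[0,0,-0.01]],[[-0.0002,-0.0069,0],[0,0,-0.02]],[[-0.0002,-0.0069,0],[0,0,-0.02]],[[-0.0002,-0.0069,0],[0,0,-0.02]]]'>/dev/null;python3 chk.py 3
```

```text
t 4.90 r 0.0547 th 61.38 phi 60.95 z 0.0843 Ft 0.06 Fr 0.28 Fz 0.23 tz -0.094
t 5.30 r 0.0547 th 64.94 phi 64.54 z 0.0843 Ft -0.68 Fr 0.87 Fz 0.81 tz 0.014
t 5.70 r 0.0548 th 68.57 phi 68.14 z 0.0843 Ft -1.01 Fr -1.24 Fz 0.74 tz 0.004
t 6.10 r 0.0549 th 72.14 phi 71.74 z 0.0843 Ft -0.03 Fr 0.11 Fz -0.23 tz -0.024
t 6.50 r 0.0549 th 75.72 phi 75.34 z 0.0843 Ft -0.05 Fr -0.57 Fz 0.15 tz 0.010
```

Run:
```python
from rig import *
from h import *
p,d=get_image("top");c=camera_params("top")
cv2.imwrite("pics/t1.png",cv2.resize(p[140:280,290:430,::-1],None,fx=4,fy=4))
p,d=get_image("scene");cv2.imwrite("pics/s1.png",p[:,:,::-1])
```

```text
(no output)
```

View pics/s1.png

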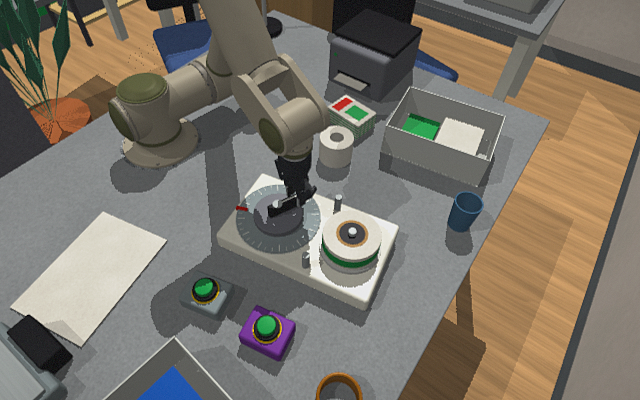

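The scene picture shows the fingers at (298,190) straddling the bar, which has turned with them (axis pin at about (277,204)). I carry on anticlockwise.

```bash
set -e
python3 -m handwheel '[[[-0.0001,-0.0035,0],[0,0,-0.01]],[[-0.0002,-0.0069,0],[0,0,-0.02]],[[-0.0002,-0.0069,0],[0,0,-0.02]],[[-0.0002,-0.0069,0],[0,0,-0.02]]]'>/dev/null;python3 chk.py 3 
python3 -m handwheel '[[[-0.0001,-0.0035,0],[0,0,-0.01]],[[-0.0002,-0.0069,0],[0,0,-0.02]],[[-0.0002,-0.0069,0],[0,0,-0.02]],[[-0.0002,-0.0069,0],[0,0,-0.02]]]'>/dev/null;python3 chk.py 3 
python3 -m handwheel '[[[-0.0001,-0.0035,0],[0,0,-0.01]],[[-0.0002,-0.0069,0],[0,0,-0.02]],[[-0.0002,-0.0069,0],[0,0,-0.02]],[[-0.0002,-0.0069,0],[0,0,-0.02]]]'>/dev/null;python3 chk.py 3 
python3 -m handwheel '[[[-0.0001,-0.0035,0],[0,0,-0.01]],[[-0.0002,-0.0069,0],[0,0,-0.02]],[[-0.0002,-0.0069,0],[0,0,-0.02]],[[-0.0002,-0.0069,0],[0,0,-0.02]]]'>/dev/null;python3 chk.py 3
python3 -m handwheel '[[[-0.0001,-0.0035,0],[0,0,-0.01]],[[-0.0002,-0.0069,0],[0,0,-0.02]],[[-0.0002,-0.0069,0],[0,0,-0.02]],[[-0.0002,-0.0069,0],[0,0,-0.02]]]'>/dev/null;python3 chk.py 3
python3 -m handwheel '[[[-0.0001,-0.0035,0],[0,0,-0.01]],[[-0.0002,-0.0069,0],[0,0,-0.02]],[[-0.0002,-0.0069,0],[0,0,-0.02]],[[-0.0002,-0.0069,0],[0,0,-0.02]]]'>/dev/null;python3 chk.py 3
python3 -m handwheel '[[[-0.0001,-0.0035,0],[0,0,-0.01]],[[-0.0002,-0.0069,0],[0,0,-0.02]],[[-0.0002,-0.0069,0],[0,0,-0.02]],[[-0.0002,-0.0069,0],[0,0,-0.02]]]'>/dev/null;python3 chk.py 3
python3 -m handwheel '[[[-0.0001,-0.0035,0],[0,0,-0.01]],[[-0.0002,-0.0069,0],[0,0,-0.02]],[[-0.0002,-0.0069,0],[0,0,-0.02]],[[-0.0002,-0.0069,0],[0,0,-0.02]]]'>/dev/null;python3 chk.py 3
```

```text
t 7.00 r 0.0549 th 79.31 phi 78.96 z 0.0843 Ft -0.21 Fr -0.59 Fz 0.17 tz 0.026
t 7.40 r 0.0549 th 82.93 phi 82.55 z 0.0843 Ft 0.34 Fr 0.30 Fz 0.65 tz 0.020
t 7.80 r 0.0550 th 86.49 phi 86.15 z 0.0843 Ft 0.41 Fr -0.73 Fz 0.26 tz 0.042
t 8.20 r 0.0550 th 90.11 phi 89.74 z 0.0843 Ft 0.27 Fr -0.90 Fz -0.78 tz -0.028
t 8.60 r 0.0550 th 93.71 phi 93.34 z 0.0843 Ft -0.46 Fr -0.05 Fz -0.05 tz -0.027
t 9.00 r 0.0551 th 97.32 phi 96.94 z 0.0843 Ft 0.02 Fr -0.25 Fz -0.14 tz 0.019
t 9.40 r 0.0551 th 100.89 phi 100.54 z 0.0843 Ft -0.43 Fr -1.20 Fz -1.14 tz 0.043
t 9.80 r 0.0551 th 104.49 phi 104.14 z 0.0843 Ft -0.66 Fr 1.01 Fz 1.08 tz -0.021
```

```bash
set -e
python3 -m handwheel '[[[-0.0001,-0.0035,0],[0,0,-0.01]],[[-0.0002,-0.0069,0],[0,0,-0.02]],[[-0.0002,-0.0069,0],[0,0,-0.02]]]'>/dev/null;python3 chk.py 2 
python3 -m handwheel '[[[-0.0001,-0.0035,0],[0,0,-0.01]],[[-0.0002,-0.0069,0],[0,0,-0.02]],[[-0.0002,-0.0069,0],[0,0,-0.02]]]'>/dev/null;python3 chk.py 2 
python3 -m handwheel '[[[-0.0001,-0.0035,0],[0,0,-0.01]],[[-0.0002,-0.0069,0],[0,0,-0.02]],[[-0.0002,-0.0069,0],[0,0,-0.02]]]'>/dev/null;python3 chk.py 2 
python3 -m handwheel '[[[-0.0001,-0.0035,0],[0,0,-0.01]],[[-0.0002,-0.0069,0],[0,0,-0.02]],[[-0.0002,-0.0069,0],[0,0,-0.02]]]'>/dev/null;python3 chk.py 2
python3 -m handwheel '[[[-0.0001,-0.0035,0],[0,0,-0.01]],[[-0.0002,-0.0069,0],[0,0,-0.02]],[[-0.0002,-0.0069,0],[0,0,-0.02]]]'>/dev/null;python3 chk.py 2
python3 -m handwheel '[[[-0.0001,-0.0035,0],[0,0,-0.01]],[[-0.0002,-0.0069,0],[0,0,-0.02]],[[-0.0002,-0.0069,0],[0,0,-0.02]]]'>/dev/null;python3 chk.py 2
```

```text
t 10.10 r 0.0551 th 108.09 phi 107.78 z 0.0843 Ft -0.08 Fr 0.46 Fz 0.10 tz 0.002
t 10.40 r 0.0551 th 111.67 phi 111.36 z 0.0843 Ft -1.03 Fr -0.39 Fz -0.54 tz -0.056
t 10.70 r 0.0552 th 115.28 phi 114.94 z 0.0843 Ft 0.14 Fr -0.00 Fz -0.40 tz 0.012
t 11.00 r 0.0552 th 118.85 phi 118.53 z 0.0843 Ft -0.10 Fr 0.87 Fz -0.17 tz 0.081
t 11.30 r 0.0552 th 122.44 phi 122.13 z 0.0843 Ft -0.51 Fr 0.07 Fz 0.02 tz -0.067
t 11.60 r 0.0553 th 126.01 phi 125.72 z 0.0843 Ft -1.28 Fr -0.24 Fz 0.15 tz 0.000
```

Run:
```python
from rig import *
from h import *
p,d=get_image("top");c=camera_params("top")
q,_=get_image("scene")
a=cv2.resize(p[150:290,290:430,::-1],None,fx=2.8,fy=2.8);b=cv2.resize(q[130:270,210:350,::-1],None,fx=2.8,fy=2.8)
cv2.imwrite("pics/t2.png",np.hstack([a,b]))
```

```text
(no output)
```

View pics/t2.png

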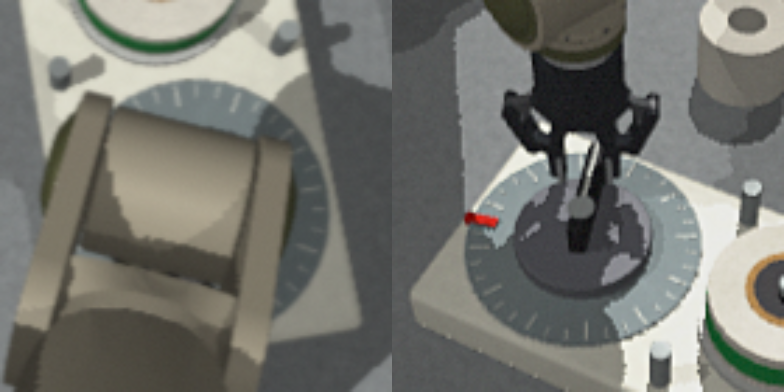

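The right half shows the bar at (590,180) between the fingers, against the right-hand one, so it is following. I go on in the same steps.

```bash
set -e
python3 -m handwheel '[[[-0.0001,-0.0035,0],[0,0,-0.01]],[[-0.0002,-0.0069,0],[0,0,-0.02]],[[-0.0002,-0.0069,0],[0,0,-0.02]]]'>/dev/null;python3 chk.py 2 
python3 -m handwheel '[[[-0.0001,-0.0035,0],[0,0,-0.01]],[[-0.0002,-0.0069,0],[0,0,-0.02]],[[-0.0002,-0.0069,0],[0,0,-0.02]]]'>/dev/null;python3 chk.py 2 
python3 -m handwheel '[[[-0.0001,-0.0035,0],[0,0,-0.01]],[[-0.0002,-0.0069,0],[0,0,-0.02]],[[-0.0002,-0.0069,0],[0,0,-0.02]]]'>/dev/null;python3 chk.py 2 
python3 -m handwheel '[[[-0.0001,-0.0035,0],[0,0,-0.01]],[[-0.0002,-0.0069,0],[0,0,-0.02]],[[-0.0002,-0.0069,0],[0,0,-0.02]]]'>/dev/null;python3 chk.py 2
```

```text
t 12.00 r 0.0553 th 129.60 phi 129.36 z 0.0843 Ft -1.23 Fr -0.37 Fz -0.02 tz -0.008
t 12.30 r 0.0553 th 133.19 phi 132.94 z 0.0843 Ft 0.58 Fr -0.61 Fz -0.45 tz -0.022
t 12.60 r 0.0553 th 136.77 phi 136.53 z 0.0843 Ft -0.13 Fr 0.61 Fz 0.40 tz 0.015
t 12.90 r 0.0552 th 140.08 phi 140.12 z 0.0844 Ft -2.50 Fr 0.14 Fz 0.89 tz -0.084
```

```bash
set -e
python3 -m handwheel '[[[-0.0001,-0.0035,0],[0,0,-0.01]],[[-0.0001,-0.0035,0],[0,0,-0.01]],[[-0.0001,-0.0035,0],[0,0,-0.01]]]'>/dev/null;python3 chk.py 5
python3 -m handwheel '[[[-0.0001,-0.0035,0],[0,0,-0.01]],[[-0.0001,-0.0035,0],[0,0,-0.01]],[[-0.0001,-0.0035,0],[0,0,-0.01]]]'>/dev/null;python3 chk.py 6
```

```text
t 13.20 r 0.0552 th 141.79 phi 141.91 z 0.0844 Ft -4.78 Fr 1.28 Fz 0.22 tz -0.008
t 13.50 r 0.0551 th 143.47 phi 143.72 z 0.0844 Ft -6.69 Fr 0.51 Fz 0.47 tz -0.074
```

```bash
set -e
python3 -m handwheel '[[[-0.0001,-0.0035,0],[0,0,-0.01]],[[-0.0001,-0.0035,0],[0,0,-0.01]],[[-0.0001,-0.0035,0],[0,0,-0.01]]]'>/dev/null;python3 chk.py 9
python3 -m handwheel '[[[0,-0.0018,0],[0,0,-0.005]],[[0,-0.0018,0],[0,0,-0.005]],[[0,-0.0018,0],[0,0,-0.005]],[[0,-0.0018,0],[0,0,-0.005]],[[0,-0.0018,0],[0,0,-0.005]]]'>/dev/null;python3 chk.py 9
```

```text
t 13.80 r 0.0551 th 145.06 phi 145.51 z 0.0845 Ft -7.11 Fr -0.11 Fz -0.16 tz -0.062
t 14.30 r 0.0550 th 145.86 phi 146.41 z 0.0845 Ft -8.13 Fr -0.02 Fz 0.38 tz -0.101
```

```bash
set -e
python3 -m handwheel '[[[-0.0001,-0.0035,0],[0,0,-0.01]],[[-0.0001,-0.0035,0],[0,0,-0.01]],[[-0.0001,-0.0035,0],[0,0,-0.01]],[[-0.0001,-0.0035,0],[0,0,-0.01]]]'>/dev/null;python3 chk.py 30
python3 - <<'E'
from h import *
# generic 10-row clockwise arc, 6 deg a row, in the tool's own axes (tool at radius .055, x radial)
a=np.radians(6*np.arange(1,11));r=.055/.5
print([[[round(-r*(1-np.cos(t)),3),round(r*np.sin(t),3),0],[0,0,round(t/np.pi,4)]] for t in a])
E
```

```text
t 14.70 r 0.0547 th 146.88 phi 148.19 z 0.0847 Ft -13.36 Fr -0.01 Fz 1.62 tz -0.098
[[[np.float64(-0.001), np.float64(0.011), 0], [0, 0, np.float64(0.0333)]], [[np.float64(-0.002), np.float64(0.023), 0], [0, 0, np.float64(0.0667)]], [[np.float64(-0.005), np.float64(0.034), 0], [0, 0, np.float64(0.1)]], [[np.float64(-0.01), np.float64(0.045), 0], [0, 0, np.float64(0.1333)]], [[np.float64(-0.015), np.float64(0.055), 0], [0, 0, np.float64(0.1667)]], [[np.float64(-0.021), np.float64(0.065), 0], [0, 0, np.float64(0.2)]], [[np.float64(-0.028), np.float64(0.074), 0], [0, 0, np.float64(0.2333)]], [[np.float64(-0.036), np.float64(0.082), 0], [0, 0, np.float64(0.2667)]], [[np.float64(-0.045), np.float64(0.089), 0], [0, 0, np.float64(0.3)]], [[np.float64(-0.055), np.float64(0.095), 0], [0, 0, np.float64(0.3333)]]]
```

```bash
set -e
python3 -m handwheel '[[[-0.001,0.011,0],[0,0,0.0333]],[[-0.002,0.023,0],[0,0,0.0667]],[[-0.005,0.034,0],[0,0,0.1]],[[-0.01,0.045,0],[0,0,0.1333]],[[-0.015,0.055,0],[0,0,0.1667]],[[-0.021,0.065,0],[0,0,0.2]],[[-0.028,0.074,0],[0,0,0.2333]],[[-0.036,0.082,0],[0,0,0.2667]],[[-0.045,0.089,0],[0,0,0.3]],[[-0.055,0.095,0],[0,0,0.3333]]]'>/dev/null;python3 chk.py 6
python3 -m handwheel '[[[-0.001,0.011,0],[0,0,0.0333]],[[-0.002,0.023,0],[0,0,0.0667]],[[-0.005,0.034,0],[0,0,0.1]],[[-0.01,0.045,0],[0,0,0.1333]],[[-0.015,0.055,0],[0,0,0.1667]],[[-0.021,0.065,0],[0,0,0.2]],[[-0.028,0.074,0],[0,0,0.2333]],[[-0.036,0.082,0],[0,0,0.2667]],[[-0.045,0.089,0],[0,0,0.3]],[[-0.055,0.095,0],[0,0,0.3333]]]'>/dev/null;python3 chk.py 6
python3 - <<'E'
from h import *
rows([(*pol(.055,t),.085,t) for t in range(22,-34,-6)])
E
```

```text
t 15.70 r 0.0547 th 89.37 phi 88.01 z 0.0840 Ft 2.48 Fr -0.14 Fz 0.42 tz -0.051
t 16.70 r 0.0541 th 28.56 phi 28.02 z 0.0840 Ft 1.45 Fr 0.09 Fz 0.29 tz -0.004
[[[0.001,0.013,-0.002],[-0.0,0.001,0.033]],[[-0.001,0.024,-0.002],[-0.0,0.001,0.067]],[[-0.004,0.035,-0.002],[-0.0,0.001,0.1]],[[-0.008,0.046,-0.002],[-0.0,0.001,0.133]],[[-0.013,0.056,-0.002],[-0.0,0.001,0.167]],[[-0.019,0.066,-0.002],[-0.0,0.001,0.2]],[[-0.026,0.075,-0.002],[-0.0,0.001,0.233]],[[-0.035,0.083,-0.002],[-0.0,0.001,0.267]],[[-0.044,0.09,-0.002],[0.0,0.001,0.3]],[[-0.053,0.096,-0.002],[0.0,0.001,0.333]]]
```

```bash
set -e
python3 -m handwheel '[[[0.001,0.013,-0.002],[0,0,0.033]],[[-0.001,0.024,-0.002],[0,0,0.067]],[[-0.004,0.035,-0.002],[0,0,0.1]],[[-0.008,0.046,-0.002],[0,0,0.133]],[[-0.013,0.056,-0.002],[0,0,0.167]],[[-0.019,0.066,-0.002],[0,0,0.2]],[[-0.026,0.075,-0.002],[0,0,0.233]],[[-0.035,0.083,-0.002],[0,0,0.267]],[[-0.044,0.09,-0.002],[0,0,0.3]],[[-0.053,0.096,-0.002],[0,0,0.333]]]'>/dev/null;python3 chk.py 6
python3 -m handwheel '[[[-0.001,0.011,0],[0,0,0.0333]],[[-0.002,0.023,0],[0,0,0.0667]],[[-0.005,0.034,0],[0,0,0.1]],[[-0.01,0.045,0],[0,0,0.1333]],[[-0.01,0.045,0],[0,0,0.1333]]]'>/dev/null;python3 chk.py 6
python3 - <<'E'
from rig import *
from h import *
print(observe()["q"].round(1))
p,d=get_image("top");c=camera_params("top");q,_=get_image("scene")
a=cv2.resize(p[150:290,290:430,::-1],None,fx=2.8,fy=2.8);b=cv2.resize(q[130:270,210:350,::-1],None,fx=2.8,fy=2.8)
cv2.imwrite("pics/t3.png",np.hstack([a,b]))
E
```

```text
t 17.70 r 0.0551 th -31.84 phi -31.92 z 0.0850 Ft 1.59 Fr -1.40 Fz -0.80 tz -0.003
t 18.20 r 0.0551 th -56.20 phi -55.74 z 0.0852 Ft 0.04 Fr 0.10 Fz 0.41 tz 0.001
[-2.130e+01  2.940e+01  8.860e+01 -1.000e-01  6.210e+01  1.245e+02]
```

View pics/t3.png

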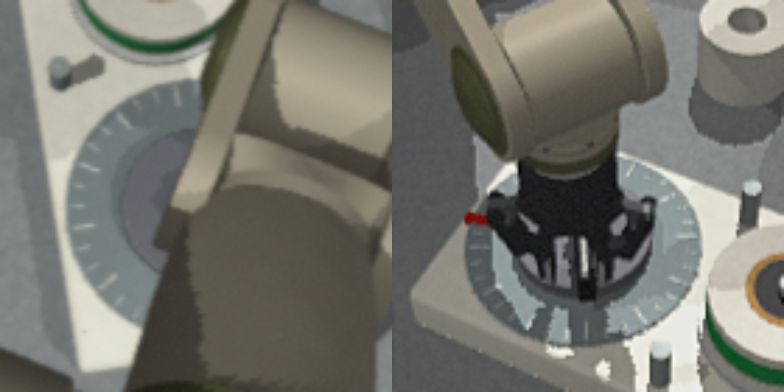

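```bash
set -e
python3 -m handwheel '[[[0,0,-0.04],[0,0,0]],[[0,0,-0.1],[0,0,0]],[[0,0,-0.2],[0,0,-0.04]],[[0,0,-0.2],[0,0,-0.4]],[[0,0,-0.2],[0,0,-0.4]],[[0,0,-0.2],[0,0,-0.4]],[[0,0,-0.2],[0,0,-0.4]],[[0,0,-0.2],[0,0,-0.4]],[[0,0,-0.2],[0,0,-0.4]],[[0,0,-0.2],[0,0,-0.4]]]' >/dev/null
python3 -m handwheel '[[[0,0,0],[0,0,-0.6]],[[0,0,0],[0,0,-0.6]],[[0,0,0],[0,0,-0.6]],[[0,0,0],[0,0,-0.6]],[[0,0,0],[0,0,-0.6]],[[0,0,0],[0,0,-0.6]],[[0,0,0],[0,0,-0.6]],[[0,0,0],[0,0,-0.6]],[[0,0,0],[0,0,-0.6]],[[0,0,0],[0,0,-0.6]]]' >/dev/null
python3 chk.py 30
python3 - <<'E'
from rig import *
from h import *
c=camera_params("wrist");p,d=get_image("wrist")
np.savez("pics/w1.npz",p=p,d=d,**c)
try: print(bar_angle(c,d,AX))
except Exception as e: print(e)
cv2.imwrite("pics/w1.png",p[:,:,::-1])
E
```

```text
t 20.30 r 0.0550 th -55.37 phi 98.19 z 0.1852 Ft 0.26 Fr -1.05 Fz 0.05 tz 0.019
(1424, np.float64(-46.730186494669844), np.float32(-47.488228), np.float32(0.00067186356), np.float64(0.07431461369457944))
```

View pics/w1.png

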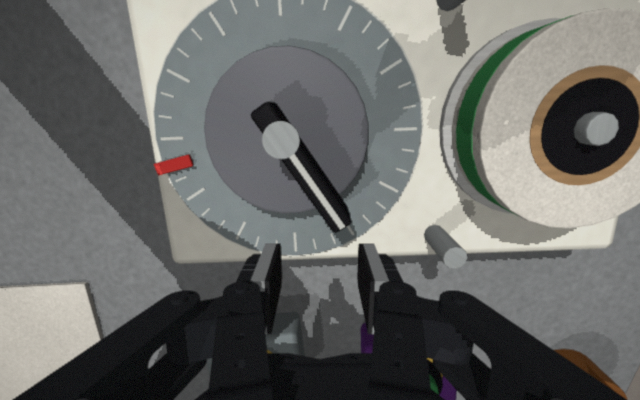

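Run:
```python
from h import *
c=dict(np.load("pics/w1.npz"));p=c["p"].astype(int);r,g,b=p[...,0],p[...,1],p[...,2];W=cloud(c,c["d"])
for ce,a,l in blobs((r>130)&(g<70)&(b<80),40):
    X=W[l][abs(W[l][:,2]-.065)<.004].mean(0);print(ce,a,X.round(4),at_z(c,ce,.065)[0].round(4),"mark ang",np.degrees(np.arctan2(*(X[:2]-AX)[::-1])))
print("axis",axis_fit(c,c["d"]))
rows([(*pol(.055,-47.2),.18,132.8),(*pol(.055,-47.2),.085,132.8)])
```

```text
[172.76513317 164.5157385 ] 413 [ 0.4119 -0.0726  0.0649] [ 0.4119 -0.0726  0.065 ] mark ang -157.414531958673
axis [[ 0.50047184 -0.03480567  0.06119956]
 [ 0.50049383 -0.0353143   0.1053776 ]]
[[[0.008,0.013,0.01],[-0.0,-0.0,-0.19]],[[0.008,0.014,0.2],[-0.0,-0.0,-0.19]]]
```

```bash
set -e
python3 -m handwheel '[[[0.008,0.014,0.01],[0,0,-0.19]],[[0.008,0.014,0.01],[0,0,-0.19]],[[0.008,0.014,0.01],[0,0,-0.19]],[[0.008,0.014,0.01],[0,0,-0.19]],[[0.008,0.014,0.06],[0,0,-0.19]],[[0.008,0.014,0.11],[0,0,-0.19]],[[0.008,0.014,0.15],[0,0,-0.19]],[[0.008,0.014,0.18],[0,0,-0.19]],[[0.008,0.014,0.2],[0,0,-0.19]],[[0.008,0.014,0.2],[0,0,-0.19]]]';python3 chk.py 30
python3 - <<'E'
from h import *
rows([(*pol(.055,t),.085,t+180) for t in range(-53,-108,-6)])
E
```

```text
time_s: 21.35
position: [0.5381, -0.0759, 0.0843]
tool_rot: [[-0.667, 0.745, -0.002], [0.745, 0.667, 0.001], [0.002, -0.001, -1.0]]
ft_force: [0.5, -0.0, 0.4]
grip_width: 0.0357
gripper_force: 0.0
t 21.35 r 0.0549 th -47.26 phi 131.87 z 0.0843 Ft 0.37 Fr 0.37 Fz 0.36 tz 0.024
[[[0.0,-0.011,-0.001],[-0.0,-0.001,0.027]],[[0.002,-0.022,-0.001],[-0.0,-0.001,0.06]],[[0.004,-0.034,-0.001],[-0.001,-0.001,0.094]],[[0.008,-0.044,-0.001],[-0.001,-0.001,0.127]],[[0.013,-0.055,-0.001],[-0.001,-0.001,0.16]],[[0.02,-0.065,-0.001],[-0.001,-0.001,0.194]],[[0.027,-0.074,-0.001],[-0.001,-0.0,0.227]],[[0.035,-0.082,-0.001],[-0.001,-0.0,0.26]],[[0.043,-0.089,-0.001],[-0.001,-0.0,0.294]],[[0.053,-0.096,-0.001],[-0.001,-0.0,0.327]]]
```

```bash
set -e
python3 -m handwheel '[[[0,-0.011,-0.001],[0,0,0.027]],[[0.002,-0.022,-0.001],[0,0,0.06]],[[0.004,-0.034,-0.001],[0,0,0.094]],[[0.008,-0.044,-0.001],[0,0,0.127]],[[0.013,-0.055,-0.001],[0,0,0.16]],[[0.02,-0.065,-0.001],[0,0,0.194]],[[0.027,-0.074,-0.001],[0,0,0.227]],[[0.035,-0.082,-0.001],[0,0,0.26]],[[0.043,-0.089,-0.001],[0,0,0.294]],[[0.053,-0.096,-0.001],[0,0,0.327]]]'>/dev/null;python3 chk.py 30
python3 - <<'E'
from h import *
rows([(*pol(.055,t),.085,t+180) for t in (-113,-119,-125,-131,-137,-143,-149,-154,-157,-157)])
E
```

```text
t 22.35 r 0.0555 th -105.56 phi 72.76 z 0.0869 Ft 2.31 Fr 1.64 Fz -0.61 tz 0.002
[[[0.001,-0.014,0.004],[0.001,0.0,0.032]],[[0.003,-0.026,0.004],[0.001,0.0,0.065]],[[0.006,-0.037,0.004],[0.001,0.0,0.099]],[[0.01,-0.048,0.004],[0.001,-0.0,0.132]],[[0.015,-0.058,0.004],[0.001,-0.0,0.165]],[[0.022,-0.068,0.004],[0.001,-0.0,0.199]],[[0.029,-0.077,0.004],[0.001,-0.0,0.232]],[[0.036,-0.083,0.004],[0.001,-0.0,0.26]],[[0.04,-0.087,0.004],[0.001,-0.0,0.276]],[[0.04,-0.087,0.004],[0.001,-0.0,0.276]]]
```

```bash
set -e
python3 -m handwheel '[[[0.001,-0.014,0.004],[0,0,0.032]],[[0.003,-0.026,0.004],[0,0,0.065]],[[0.006,-0.037,0.004],[0,0,0.099]],[[0.01,-0.048,0.004],[0,0,0.132]],[[0.015,-0.058,0.004],[0,0,0.165]],[[0.022,-0.068,0.004],[0,0,0.199]],[[0.029,-0.077,0.004],[0,0,0.232]],[[0.036,-0.083,0.004],[0,0,0.26]],[[0.04,-0.087,0.004],[0,0,0.276]],[[0.04,-0.087,0.004],[0,0,0.276]]]'>/dev/null;python3 chk.py 30
python3 - <<'E'
from rig import *
from h import *
for n in("wrist","top"):
    c=camera_params(n);p,d=get_image(n)
    try: print(n,bar_angle(c,d,AX,.015))
    except Exception as e: print(n,e)
cv2.imwrite("pics/w2.png",get_image("wrist")[0][:,:,::-1])
E
```

```text
t 23.35 r 0.0552 th -157.54 phi 23.34 z 0.0847 Ft 1.13 Fr 0.58 Fz -0.70 tz 0.010
wrist (8407, np.float64(-151.83743633151886), np.float32(33.242626), np.float32(0.000923519), np.float64(0.07486506077389105))
top OpenCV(4.12.0) /io/opencv/modules/imgproc/src/linefit.cpp:50: error: (-215:Assertion failed) count > 0 in function 'fitLine2D_wods'
h.py:30: RuntimeWarning: Mean of empty slice.
  a=np.arctan2(*P.mean(0)[::-1]);
  ret = um.true_divide(
```

View pics/w2.png

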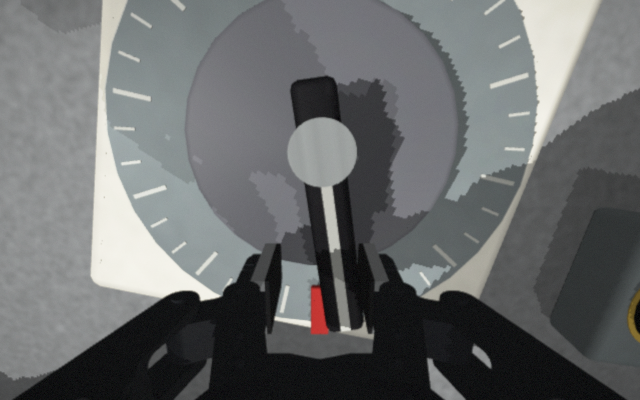

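```bash
set -e
python3 -m handwheel '[[[0,-0.007,0],[0,0,0.02]],[[0.001,-0.014,0],[0,0,0.04]],[[0.001,-0.017,0],[0,0,0.05]],[[0.001,-0.017,0],[0,0,0.05]]]'>/dev/null;python3 chk.py 30
cat >> h.py <<'E'
def wrist_meas():
    from rig import camera_params,get_image
    c=camera_params("wrist");p,d=get_image("wrist");W=cloud(c,d)
    g=p.astype(int);r,gg,b=g[...,0],g[...,1],g[...,2]
    q=W[...,:2]-AX;rr=np.hypot(q[...,0],q[...,1])
    print("bar",bar_angle(c,d,AX,.014,.04),bar_angle(c,d,AX,.014,.09))
    # white line seen on the bar top
    m=(abs(W[...,2]-.112)<.006)&(rr>.018)&(rr<.075)&(g.min(2)>150)
    n=cv2.fitLine(q[m].astype(np.float32),cv2.DIST_HUBER,0,.01,.01).ravel();print("line",m.sum(),np.degrees(np.arctan2(n[1],n[0])),n[2:]@[-n[1],n[0]],np.degrees(np.arctan2(*q[m].mean(0)[::-1])))
    m=(r>110)&(gg<60)&(b<70)&(abs(W[...,2]-.065)<.004)
    if m.sum()>20: print("red",m.sum(),W[m].mean(0).round(4),np.degrees(np.arctan2(*q[m].mean(0)[::-1])))
    return p
E
python3 -c "
from h import *
wrist_meas()"
```

```text
t 23.90 r 0.0557 th -166.34 phi 14.40 z 0.0840 Ft 0.15 Fr 0.36 Fz 1.11 tz -0.031
bar (4473, np.float64(-160.70528281194055), np.float32(22.468107), np.float32(0.0005539865), np.float64(0.03997493477190254)) (8754, np.float64(-160.57890486592737), np.float32(21.82419), np.float32(0.0003794739), np.float64(0.07519343136225137))
line 514 22.239466 0.0005372893 -158.6227876692476
```

```bash
set -e
python3 -m handwheel '[[[0,0.004,0],[0,0,0]],[[0,0.008,0],[0,0,0]],[[0,0.01,-0.04],[0,0,0]],[[0,0.01,-0.1],[0,0,0]],[[0,0.01,-0.18],[0,0,0]],[[0.08,0.01,-0.24],[0,0,0]],[[0.08,0.01,-0.24],[0,0,0]],[[0.08,0.01,-0.24],[0,0,0]]]'>/dev/null;python3 chk.py 30
python3 -c "
from h import *
p=wrist_meas();cv2.imwrite('pics/w3.png',p[:,:,::-1])"
```

```text
t 24.75 r 0.0164 th -151.07 phi 14.42 z 0.2037 Ft -0.05 Fr 0.51 Fz 0.03 tz 0.019
bar (1065, np.float64(-158.51087944171294), np.float32(22.475374), np.float32(0.00018424727), np.float64(0.0399722855850818)) (1879, np.float64(-157.89841987797274), np.float32(22.450905), np.float32(0.00018597953), np.float64(0.074525811985164))
line 334 22.3908 0.0004935628 -158.24309754250802
red 82 [ 0.4041 -0.0765  0.0649] -157.07858428856235
```

View pics/w3.png

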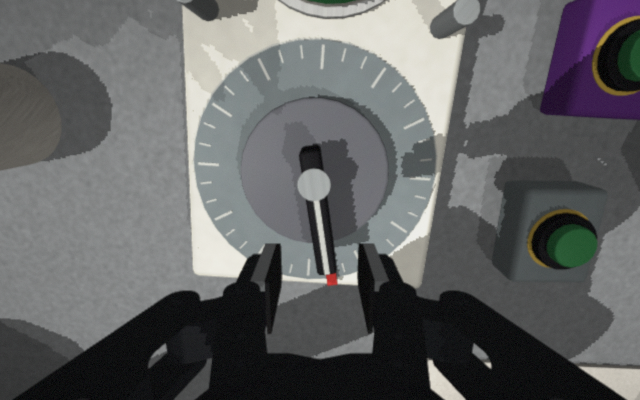

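The picture shows the white line running at the red tab (332,280), and the measured bar angle of −157.5° matches the mark at −157.1 to −157.6°. Next is the green button on the grey box.

Run:
```python
from h import *
from rig import *
c=camera_params("wrist");p,d=get_image("wrist");g=p.astype(int);W=cloud(c,d)
for ce,a,l in blobs((g[...,1]>80)&(g[...,0]<60)&(g[...,2]<100)&(abs(W[...,2]-.069)<.004),100): print(ce,a,np.median(W[l],0).round(4))
rows([(.492,-.2825,.20,14.4),(.492,-.2825,.09,14.4),(.492,-.2825,.062,14.4)])
```

```text
[577.2972973  247.24831081] 1184 [ 0.4922 -0.2837  0.069 ]
[[[-0.106,0.466,0.005],[-0.0,0.001,-0.0]],[[-0.105,0.467,0.225],[-0.0,0.001,-0.0]],[[-0.105,0.467,0.281],[-0.0,0.001,-0.0]]]
```

```bash
set -e
python3 -m handwheel '[[[-0.105,0.467,0.005],[0,0,0]],[[-0.105,0.467,0.005],[0,0,0]],[[-0.105,0.467,0.005],[0,0,0]],[[-0.105,0.467,0.005],[0,0,0]],[[-0.105,0.467,0.005],[0,0,0]],[[-0.105,0.467,0.005],[0,0,0]],[[-0.105,0.467,0.005],[0,0,0]],[[-0.105,0.467,0.005],[0,0,0]]]' 0 20 >/dev/null
python3 -m handwheel '[[[0,0,0.06],[0,0,0]],[[0,0,0.12],[0,0,0]],[[0,0,0.18],[0,0,0]],[[0,0,0.21],[0,0,0]],[[0,0,0.22],[0,0,0]],[[0,0,0.22],[0,0,0]]]'; python3 -c "
from h import *
rows([(.492,-.283,.072,14.4),(.492,-.283,.062,14.4)])"
```

```text
time_s: 26.25
position: [0.4936, -0.2819, 0.0913]
tool_rot: [[0.968, 0.249, -0.001], [0.249, -0.968, 0.001], [-0.0, -0.001, -1.0]]
ft_force: [-0.2, 0.3, 0.3]
grip_width: 0.0002
gripper_force: 0.0
[[[-0.004,0.001,0.039],[-0.0,0.0,0.0]],[[-0.004,0.001,0.059],[-0.0,0.0,0.0]]]
```

Press in steps, stopping when the vertical force shows it is solidly down.

```bash
set -e
python3 -m handwheel '[[[-0.004,0.001,0.02],[0,0,0]],[[-0.004,0.001,0.038],[0,0,0]],[[-0.004,0.001,0.048],[0,0,0]],[[-0.004,0.001,0.054],[0,0,0]],[[-0.004,0.001,0.054],[0,0,0]]]'|grep -E "position|ft_f"
python3 -m handwheel '[[[0,0,0.003],[0,0,0]],[[0,0,0.005],[0,0,0]],[[0,0,0.005],[0,0,0]],[[0,0,0.005],[0,0,0]]]'|grep -E "position|ft_f"
```

```text
position: [0.4916, -0.2837, 0.0642]
ft_force: [-2.1, 1.3, 3.5]
position: [0.4917, -0.2837, 0.0621]
ft_force: [-2.5, 1.9, 5.1]
```

```bash
set -e
python3 -m handwheel '[[[0,0,0.002],[0,0,0]],[[0,0,0.003],[0,0,0]],[[0,0,0.003],[0,0,0]],[[0,0,0.003],[0,0,0]]]'|grep -E "position|ft_f"
```

```text
position: [0.4917, -0.2838, 0.0619]
ft_force: [-6.1, 4.2, 16.4]
```

```bash
set -e
python3 -m handwheel '[[[0,0,-0.005],[0,0,0]],[[0,0,-0.015],[0,0,0]],[[0,0,-0.04],[0,0,0]],[[0,0,-0.1],[0,0,0]],[[0,0,-0.2],[0,0,0]],[[-0.3,0,-0.3],[0,0,0]],[[-0.3,0,-0.3],[0,0,0]],[[-0.3,0,-0.3],[0,0,0]],[[-0.3,0,-0.3],[0,0,0]],[[-0.3,0,-0.3],[0,0,0]]]'
python3 - <<'E'
from h import *
from rig import *
c=camera_params("top");p,d=get_image("top");W=cloud(c,d);g=p.astype(int)
print(bar_angle(c,d,AX,.03))
for ce,a,l in blobs((g[...,1]>90)&(g[...,0]<60)&(g[...,2]<100),100): print(ce.round(1),a,np.median(W[l],0).round(4))
m=(g[...,0]>130)&(g[...,1]<70)&(g[...,2]<80)
for ce,a,l in blobs(m,15): print("red",np.median(W[l],0).round(4),np.degrees(np.arctan2(*(W[l].mean(0)[:2]-AX)[::-1])))
cv2.imwrite("pics/f.png",p[:,:,::-1])
E
```

```text
time_s: 28.55
position: [0.3459, -0.3217, 0.2115]
tool_rot: [[0.969, 0.246, 0.001], [0.246, -0.969, -0.002], [0.001, 0.002, -1.0]]
ft_force: [0.6, 0.1, -0.2]
grip_width: -0.0001
gripper_force: 0.0
(163, np.float64(-157.93435112139738), np.float32(21.916082), np.float32(0.000134347), np.float64(0.07431642991643117))
[142.5 166.2] 2186 [0.6327 0.4791 0.0345]
[461.1 157.8] 223 [ 0.6576 -0.2666  0.0688]
[470.3 228.1] 183 [ 0.4955 -0.2781  0.0688]
[153.2 246.1] 492 [0.4431 0.4273 0.0559]
red [ 0.4135 -0.0717  0.0651] -157.44041221623777
red [0.3837 0.4362 0.056 ] 103.92606748197768
```

View pics/f.png

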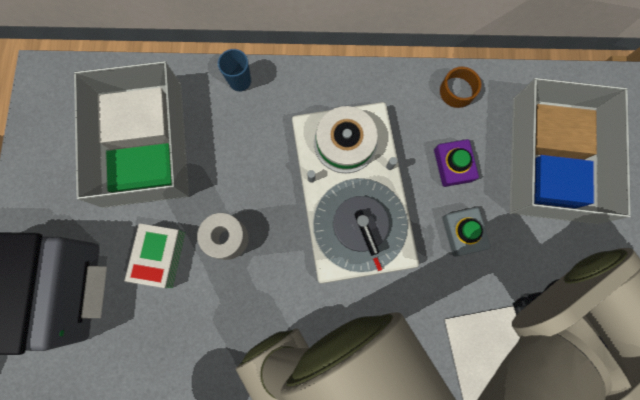

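The pointer stands in line with the red tab at (378,264), and the button is back up at 69 mm. The roll and cartons have not moved, and the arm is clear of everything.

```bash
python3 -c "
from rig import *
print(close_job())"
```

```text
the job is handed in; nothing more can be done
None
```

I turned the dial anticlockwise onto its spring stop (about 13 N), then clockwise to within about 0.5° of the red marker, pushed the green button on the grey box right down and let it come back up, and handed the job in at about 29 s with the roll and cartons where they were.

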